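Find the rocking corner of the balance plate and press its shim flat

TASK

The levelling plate for the lab balance rocks on one of its four feet. Press down on the black dots at its corners, one at a time, until you find the corner that gives under your finger, then press that corner's orange shim all the way down flat and take the hand away. Only press: do not lift or shift the plate, leave the other three shims standing, and leave the bubble level and the things around alone.

Things in the scene. Friction and masses are not known exactly. Their poses are not given: they have to be found in the camera images.
- plate: loose aluminium plate, 190 (x) x 236 (y) x 6 mm with a 10 mm lip turned down, 0.6 kg, level on four feet, its underside 43 and top 49 mm above the bench. Origin: centre of the underside, z up. At (+-62, +-66) mm it has 38 mm square windows, an orange shim standing up through each. One foot, another from run to run and hidden under the plate, is 4 mm short: that corner rocks.
- level: round blue bubble level, 38 mm in diameter and 12 mm high, lying loose on the middle of the plate. Origin: centre of its underside.
- weight: loose brass calibration weight, 28 mm in diameter, 37 mm high, on the bench to the left of the plate. Bystander. Origin: centre of its underside.
- screwdriver: loose screwdriver lying on the bench to the right of the plate. Bystander.
- wash_bottle: loose white wash bottle, 64 mm in diameter, 150 mm high, far right. Bystander. Origin: centre of its underside.
- reagent: loose amber jar, 56 mm in diameter, 110 mm high, right. Bystander. Origin: centre of its underside.
- beaker: loose glass beaker, 72 mm in diameter, 90 mm high, left. Bystander. Origin: centre of its underside.
- marker: loose red marker pen, 14 mm thick, 120 mm long, lying to the left of the plate. Bystander.
- spot_near_left (a point): centre of the black 16 mm dot on the plate's top that marks where to press its near left corner (plate x -62, y +104 mm; moves with it). That corner's shim is 38 mm away, towards the plate's middle along its y. Pressed here, the rocking corner gives from 3 to 5 N, sinks about 3 mm at the dot (plate tilts 0.04 rad), meets its foot, and comes back up when released; a firm one does not give.
- spot_near_right (a point): centre of the black 16 mm dot on the plate's top that marks where to press its near right corner (plate x -62, y -104 mm; moves with it). That corner's shim is 38 mm away, towards the plate's middle along its y. Pressed here, the rocking corner gives from 3 to 5 N, sinks about 3 mm at the dot (plate tilts 0.04 rad), meets its foot, and comes back up when released; a firm one does not give.
- spot_far_left (a point): centre of the black 16 mm dot on the plate's top that marks where to press its far left corner (plate x +62, y +104 mm; moves with it). That corner's shim is 38 mm away, towards the plate's middle along its y. Pressed here, the rocking corner gives from 3 to 5 N, sinks about 3 mm at the dot (plate tilts 0.04 rad), meets its foot, and comes back up when released; a firm one does not give.
- spot_far_right (a point): centre of the black 16 mm dot on the plate's top that marks where to press its far right corner (plate x +62, y -104 mm; moves with it). That corner's shim is 38 mm away, towards the plate's middle along its y. Pressed here, the rocking corner gives from 3 to 5 N, sinks about 3 mm at the dot (plate tilts 0.04 rad), meets its foot, and comes back up when released; a firm one does not give.
- shim_ash (a joint): how far this orange shim is pressed down, m: 0 fully up, 0.008 fully down (flat). Starts within 1 mm of 0. Pushing it takes about 6 N, it stays where it is left (it cannot be pulled back), and ends on a hard stop. Flat, it packs its corner up by 4 mm: the short foot then bears, a good foot would throw the plate out of level. Which corner it stands in changes from run to run: read it from its point.
- shim_ash_top (a point): centre of the top face, 28 mm square, of the orange shim of joint shim_ash; 10 mm above the plate's top when up and 2 mm when flat (59 and 51 mm above the bench); moves with the shim. The window leaves 5 mm of gap round it.
- shim_elm (a joint): how far this orange shim is pressed down, m: 0 fully up, 0.008 fully down (flat). Starts within 1 mm of 0. Pushing it takes about 6 N, it stays where it is left (it cannot be pulled back), and ends on a hard stop. Flat, it packs its corner up by 4 mm: the short foot then bears, a good foot would throw the plate out of level. Which corner it stands in changes from run to run: read it from its point.
- shim_elm_top (a point): centre of the top face, 28 mm square, of the orange shim of joint shim_elm; 10 mm above the plate's top when up and 2 mm when flat (59 and 51 mm above the bench); moves with the shim. The window leaves 5 mm of gap round it.
- shim_fir (a joint): how far this orange shim is pressed down, m: 0 fully up, 0.008 fully down (flat). Starts within 1 mm of 0. Pushing it takes about 6 N, it stays where it is left (it cannot be pulled back), and ends on a hard stop. Flat, it packs its corner up by 4 mm: the short foot then bears, a good foot would throw the plate out of level. Which corner it stands in changes from run to run: read it from its point.
- shim_fir_top (a point): centre of the top face, 28 mm square, of the orange shim of joint shim_fir; 10 mm above the plate's top when up and 2 mm when flat (59 and 51 mm above the bench); moves with the shim. The window leaves 5 mm of gap round it.
- shim_oak (a joint): how far this orange shim is pressed down, m: 0 fully up, 0.008 fully down (flat). Starts within 1 mm of 0. Pushing it takes about 6 N, it stays where it is left (it cannot be pulled back), and ends on a hard stop. Flat, it packs its corner up by 4 mm: the short foot then bears, a good foot would throw the plate out of level. Which corner it stands in changes from run to run: read it from its point.
- shim_oak_top (a point): centre of the top face, 28 mm square, of the orange shim of joint shim_oak; 10 mm above the plate's top when up and 2 mm when flat (59 and 51 mm above the bench); moves with the shim. The window leaves 5 mm of gap round it.
Not all that is in view belongs to the job. What is shaped like the part that bears shim_ash but yellow is not meant. Leave any red look-alike of the part that bears shim_oak alone.

How it is judged (in metres and radians):
On the way, in this order (a step that is already met when the one before it is completed fails the run):
1. the corner that rocks is pressed so that the plate visibly tips (0.02 rad), with all shims still up (angle between plate's own z axis and vertical above 0.02 rad and contact force between the fingers and plate above 1 N and value of joint each of shim_ash, shim_elm, shim_fir, shim_oak below 0.003 m), for 0.1 s.
2. that corner's shim, and no other, is pressed down flat (7 of its 8 mm or more) and the plate lies level (a wrong shim throws it out of level) (((value of joint shim_ash above 0.007 m and value of joint each of shim_elm, shim_fir, shim_oak below 0.003 m) or (value of joint shim_elm above 0.007 m and value of joint each of shim_ash, shim_fir, shim_oak below 0.003 m) or (value of joint shim_fir above 0.007 m and value of joint each of shim_ash, shim_elm, shim_oak below 0.003 m) or (value of joint shim_oak above 0.007 m and value of joint each of shim_ash, shim_elm, shim_fir below 0.003 m)) and angle between plate's own z axis and vertical below 0.012 rad), for 0.2 s.
At the end, for the whole second after the job is handed in: one shim, that of the rocking corner, is at least 7 mm down, the other three are less than 3 mm down, the plate lies level (within 0.012 rad, which it cannot with a wrong shim pressed), at rest and within 12 mm of where it was, and the bubble level still lies on its middle (within 35 mm) (all of step 2 and distance of plate from where it was at the start of the episode below 0.012 m and linear speed of plate below 0.01 m/s and horizontal distance between level and plate below 0.035 m and angle between level's own z axis and vertical below 0.03 rad); the robot touches nothing.
It fails at once if the plate is lifted, tipped up or pushed out of place (15 mm) (height (world z) of plate above 0.053 m or angle between plate's own z axis and vertical above 0.1 rad or distance of plate from where it was at the start of the episode above 0.015 m).
It fails at once if the bubble level is lifted or pushed away (20 mm) (distance of level from where it was at the start of the episode above 0.02 m).
It fails at once if a thing standing around is moved (20 mm; the marker, which rolls, 30 mm) (distance of any of weight, screwdriver, wash_bottle, reagent, beaker from where it was at the start of the episode above 0.02 m or distance of marker from where it was at the start of the episode above 0.03 m).
It also fails if it takes over 64 s, if anything falls off the work surface, if the arm or the gripper's body presses on something with over 40 N, if the wrist force passes 120 N, or if a joint passes its speed limit or range.

ROBOT

A 6-joint arm with a two-finger parallel gripper is mounted at the origin on the work surface. World frame = base frame: x ahead of the robot, y to its left, z up, the work surface at z = 0. Lengths are in mm, angles in rad, forces in N, time in s.
With the tool pointing down it reaches from about 275 to 825 mm from the base axis. Payload 4.9 kg.
Tool frame: the origin (TCP) lies at the very end of the fingers, on their centre line; the grasp point (between the pads) lies 19 mm behind it; z points along the fingers, y is the direction in which the jaws open and shut (so a half turn about z gives the same grasp; the last joint's range is limited). The gripper opens to 85 mm and grips with 20 to 120 N. Pads are 22 mm wide; open, the fingers measure 114 mm over their backs; the gripper's body (76 mm by 85 mm) begins 54 mm behind the grasp point. The pads swing forward as they close: fully open they stand 13 mm farther back than shut.
Start: joints at [1.127, 0.326, -0.193, 1.052, 0, 1.437], TCP at [167.672, 523.836, 197.081] pointing down, gripper open.
Joint ranges: [-2.65, 2.65], [-0.97, 1.79], [-1.3, 1.35], [-1.93, 2.1], [-1.47, 1.37], [-3.14, 3.14]. Speed limits (rad/s): [2.57, 2.57, 3.14, 3.14, 3.14, 3.14].

INTERFACE

Orientations are given as [roll, pitch, yaw] about the fixed x, y, z axes, in that order (R = Rz(yaw) Ry(pitch) Rx(roll)).
In Python, from bench import bot, solve_ik, imaging gives the robot as it stands. Calls block until the motion is done:
- bot.move_ptp(position, orientation): joint-space move of the TCP to a pose.
- bot.movel(position, rot=None, max_speed=150, threshold=None): straight line of the TCP; rot=None keeps the orientation; max_speed is the mean speed in mm/s. With threshold (N) it stops when the force on the tool has changed by that much, and returns True; else False.
- bot.move_j(angles): joint-space move.
- bot.grip(opening, effort=None): opening from 0.0 (shut) to 1.0 (fully open); effort is the grip in N (None keeps the last); returns when the fingers have stopped.
- bot.dwell(seconds).
- solve_ik(position, orientation): joint angles nearest the present ones, or None.
- bot.get_state(): the state.
- imaging.capture(name): name is "side" or "top"; returns the picture (400x640x3 uint8, blue, green, red); there is no depth.
- imaging.camera_model(name): a dict with "K" (3x3 intrinsics, pixels), "position" and "rotation" of the camera in the world. Camera axes: x right, y up, looking along -z (the intrinsics and any distortion apply to the point x, -y, -z); pixel columns grow to the right and rows downward; lengths in mm; the calibration is good to about 2 mm. A picture is of the moment at which its call begins. camera_model takes no time and is no camera call.
A pose or a line that the arm cannot do raises bot.IKError and nothing moves.
- bot.sign_off(): hands the job in, once; it reports no verdict.
The state is a dict: "t": time; "qpos": joint angles; "joint_velocities": joint speeds; "effort": joint torques, N m; "tcp_pos": TCP position; "orientation": TCP orientation; "contact_force": force on the tool from outside, world axes, zero at the start; "wrist_torque": the same for the moment, N m; "opening": opening from 0.0 (shut) to 1.0 (fully open).
Only numpy, scipy, OpenCV 4.12 (cv2) and the standard library are available. Lean on these libraries where they do the work, as an engineer would, in place of code of your own. Each camera call takes 0.05 s, during which the arm holds its last target. There are 200 camera calls.

## Working session

There is one attempt and no reset: what is moved stays moved. The work goes in short steps, each a Python script; the robot and the scene stay as the last script left them, time stands still between calls to the robot, and variables do not carry over. Pictures are saved under pics/ and viewed, about 8 in all and at most 12, crops included, and the job is handed in when it is done.

```bash
mkdir -p pics; ls
python3 - <<'E'
from bench import bot, imaging
import cv2
for n in("top","side"):
    im=imaging.capture(n); cv2.imwrite(f"pics/{n}0.png",im)
    m=imaging.camera_model(n); print(n,m)
print(bot.get_state())
E
```

```text
pics
top {'K': array([[406.57237722,   0.        , 318.91090748],
       [  0.        , 406.57237722, 199.68206448],
       [  0.        ,   0.        ,   1.        ]]), 'position': array([ 442.29810871,   28.96082511, 1045.21212795]), 'rotation': array([ 0.08081166, -0.03706555, -1.55958394])}
side {'K': array([[367.80533453,   0.        , 318.98668676],
       [  0.        , 367.80533453, 196.69348453],
       [  0.        ,   0.        ,   1.        ]]), 'position': array([  38.17653971, -618.40257133,  523.84955224]), 'rotation': array([ 1.0637884 ,  0.00641933, -0.64266863])}
{'t': 0.1, 'qpos': array([ 1.12679428e+00,  3.26842791e-01, -1.93492397e-01,  1.05198696e+00,
        4.99320069e-06,  1.43658767e+00]), 'joint_velocities': array([ 8.15773398e-04, -1.63484931e-03,  1.38027711e-03,  3.56729358e-04,
        2.09784208e-05, -2.13518282e-04]), 'effort': array([ 1.14377017e-03, -4.44238436e+01,  2.63038641e+01,  7.82213960e-03,
       -1.15214743e-04,  1.54239365e-05]), 'tcp_pos': array([167.41911547, 523.3015898 , 196.39162562]), 'orientation': array([-3.14008122e+00, -2.09112587e-04,  2.83179910e+00]), 'contact_force': array([ 0.53823073, -0.3958528 , -0.84875504]), 'wrist_torque': array([ 0.0129874 , -0.03875671,  0.00924655]), 'opening': 1.0000849867956645}
```

View pics/top0.png

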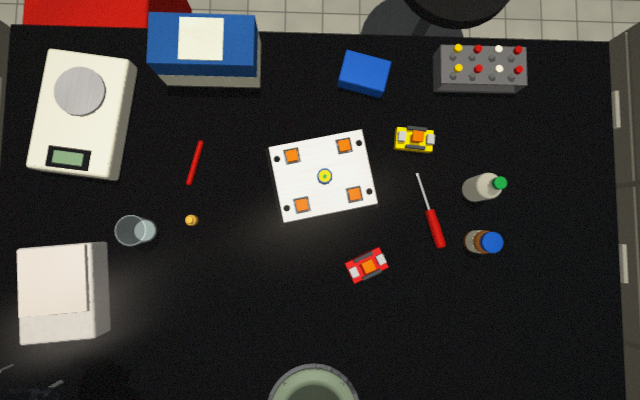

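View pics/side0.png

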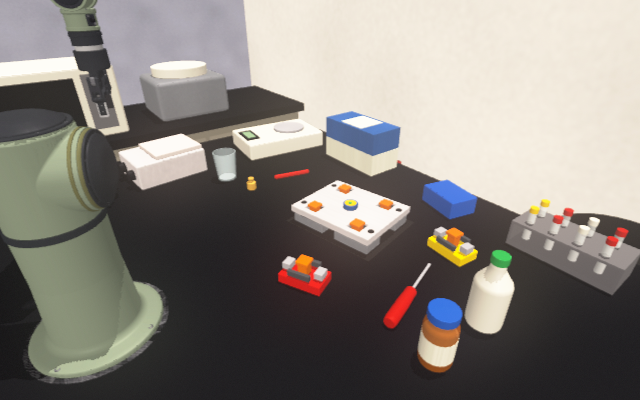

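Top view: the white plate is centred at (324,176), with its four orange shims at (292,156), (344,146), (302,205) and (354,194), and dots at (277,159), (359,143), (286,208) and (369,191). The decoys each carry an orange block: yellow at (414,139), red at (367,265). Only the white plate with the blue level fits the description, so I'll locate its features in both views and check them in one crop.

```bash
cat > h.py <<'E'
import numpy as np, cv2
from scipy.spatial.transform import Rotation as R
from bench import bot, imaging
def cam(n):
    m=imaging.camera_model(n); return m["K"],np.array(m["position"]),R.from_euler("xyz",m["rotation"]).as_matrix()
def ray(n,uv,z):
    K,p,Rm=cam(n); d=np.linalg.solve(K,[uv[0],uv[1],1]); d=Rm@(d*[1,-1,-1])
    return p+d*(z-p[2])/d[2]
def proj(n,X):
    K,p,Rm=cam(n); c=Rm.T@(np.array(X)-p)*[1,-1,-1]; u=K@c; return u[:2]/u[2]
def blobs(mask,amin,amax):
    k,_,s,c=cv2.connectedComponentsWithStats(mask.astype(np.uint8))
    return [c[i] for i in range(1,k) if amin<=s[i,4]<=amax]
E
python3 - <<'E'
from h import *
ims={n:cv2.imread(f"pics/{n}0.png") for n in("top","side")}
box={"top":(265,125,382,226),"side":(288,176,414,250)}
for n,im in ims.items():
    x0,y0,x1,y1=box[n]; c=im[y0:y1,x0:x1]; hsv=cv2.cvtColor(c,cv2.COLOR_BGR2HSV)
    org=(hsv[...,0]<18)&(hsv[...,1]>150)&(hsv[...,2]>120)
    for b in blobs(org,20,400): print(n,"orange",np.round(b+[x0,y0],1),np.round(ray(n,b+[x0,y0],59 if n=="top" else 57),1))
    drk=(c.max(2)<90)
    for b in blobs(drk,6,60): print(n,"dark",np.round(b+[x0,y0],1),np.round(ray(n,b+[x0,y0],49),1))
    if n=="top":
        cn=max(cv2.findContours(((c.min(2)>120)).astype(np.uint8),0,1)[0],key=cv2.contourArea)
        r=cv2.minAreaRect(cn); q=cv2.boxPoints(r)+[x0,y0]
        P=np.array([ray(n,u,49) for u in q]); print(np.round(P,1),P.mean(0))
a=cv2.resize(ims["top"][120:290,260:450],None,fx=4,fy=3.5)
cv2.imwrite("pics/crop.png",cv2.resize(ims["top"][120:290,260:450],None,fx=3.5,fy=3.5,interpolation=cv2.INTER_CUBIC))
E
```

```text
top orange [343.9 145. ] [659.  -66.9  59. ]
top orange [291.4 155.1] [631.2  62.   59. ]
top orange [354.2 193.7] [538.5 -93.   59. ]
top orange [301.4 204.4] [510.6  35.7  59. ]
top dark [358.6 142.7] [ 667.6 -104.7   49. ]
top dark [276.6 158.7] [623.5  98.6  49. ]
top dark [369. 191.] [ 546.8 -130.9   49. ]
top dark [286.1 207.9] [502.1  73.1  49. ]
[[ 653.4  120.7   49. ]
 [ 706.  -114.4   49. ]
 [ 516.1 -152.5   49. ]
 [ 466.6   79.8   49. ]] [585.5285965  -16.62465518  49.        ]
side orange [344.4 188.5] [622.1  50.9  57. ]
side orange [385.4 204. ] [649.5 -76.   57. ]
side orange [314.6 205.8] [502.6  25.4  57. ]
side orange [357.1 224.4] [ 530.5 -102.1   57. ]
side dark [370.4 231.4] [ 543.5 -132.9   49. ]
```

View pics/crop.png

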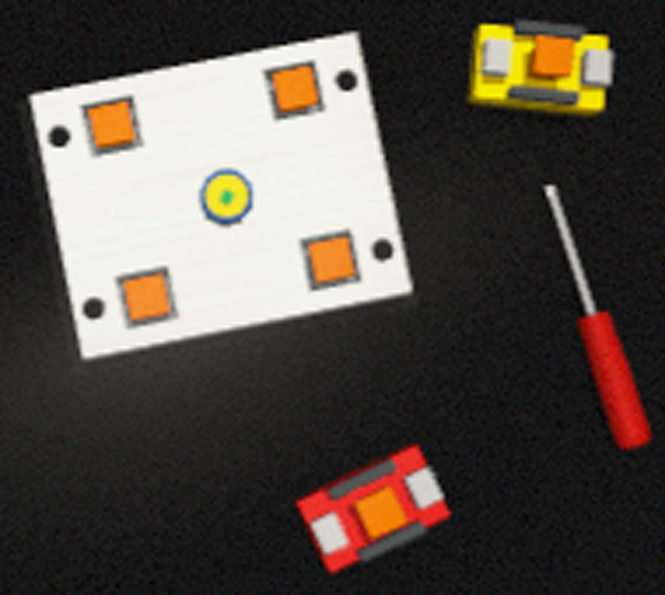

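The crop confirms it. The white plate with four shims, four dots and the level is the target, and the one-shim yellow and red blocks are decoys. The dots and shims agree on centre (585,-16) and yaw 0.21. Next I'll probe the corners with the fingers shut, jaws along plate x.

```bash
cat >> h.py <<'E'
C=np.array([584.5,-16.2]); TH=0.2125
def pw(x,y):
    c,s=np.cos(TH),np.sin(TH); return C+[c*x-s*y,s*x+c*y]
DOT={"near_left":(-62,104),"near_right":(-62,-104),"far_left":(62,104),"far_right":(62,-104)}
def st():
    s=bot.get_state(); return s["t"],s["tcp_pos"],s["contact_force"]
E
cat > probe.py <<'E'
from h import *
import sys
from bench import solve_ik
def probe(k,yaw):
    p=pw(*DOT[k]); o=[np.pi,0,yaw]
    bot.move_ptp([*p,85],o); bot.dwell(.2); f0=st()[2][2]
    h=bot.movel([*p,44],max_speed=15,threshold=2.5); t,q,f=st(); print(k,"contact",h,np.round(q,2),round(f[2]-f0,2),"t",round(t,2))
    if not h: bot.movel([*p,85]); return
    z=q[2]; rows=[]
    for i in range(1,12):
        bot.movel([*p,z-.5*i],max_speed=15); bot.dwell(.05); t,q,f=st(); rows.append((round(z-q[2],2),round(f[2]-f0,1)))
        if abs(f[2]-f0)>9: break
    bot.dwell(.3); cv2.imwrite(f"pics/press_{k}.png",imaging.capture("side"))
    print(rows,np.round(st()[1],2)); bot.movel([*p,85],max_speed=60)
E
python3 - <<'E'
from probe import *
bot.grip(0.0)
p=pw(*DOT["near_left"])
best=None
for y in (np.pi/2+TH,-np.pi/2+TH):
    j=solve_ik([*p,120],[np.pi,0,y]); print(y,None if j is None else np.round(j,2))
    if j is not None and (best is None or abs(j[5])<abs(best[1][5])): best=(y,j)
open("yaw","w").write(str(best[0]))
bot.move_ptp([*p,140],[np.pi,0,best[0]])
probe("near_left",best[0])
E
```

```text
1.7832963267948965 [-0.    0.32 -0.42  0.83  0.    1.36]
-1.3582963267948966 [-0.    0.32 -0.42  0.83  0.   -1.79]
near_left contact False [502.01  72.37  44.04] -0.66 t 6.32
```

Run:
```python
from probe import *
print(bot.get_state())
a=imaging.capture("side"); b=imaging.capture("top")
cv2.imwrite("pics/c2.png",np.vstack([cv2.resize(a[80:260,240:440],(660,594//2*1)) , cv2.resize(b[110:240,230:400],(660,300))]))
```

```text
{'t': 6.7417, 'qpos': array([-2.41927567e-03,  3.55924653e-01, -4.64485651e-01,  7.49088313e-01,
       -4.39920057e-05,  1.35585973e+00]), 'joint_velocities': array([ 0.00047559,  0.01912778, -0.02436062, -0.00449379,  0.0002887 ,
        0.00168794]), 'effort': array([ 9.91429843e-03, -4.29346204e+01,  2.30609179e+01,  4.65765281e-02,
        8.66673563e-04,  1.61801734e-05]), 'tcp_pos': array([502.39682183,  72.36991606,  85.16147012]), 'orientation': array([3.14033419e+00, 3.19762319e-04, 1.78331341e+00]), 'contact_force': array([-0.54506285, -0.03316871,  0.1459617 ]), 'wrist_torque': array([ 0.02054   , -0.00366702, -0.04205622]), 'opening': 0.0013666721463023426}
```

View pics/c2.png

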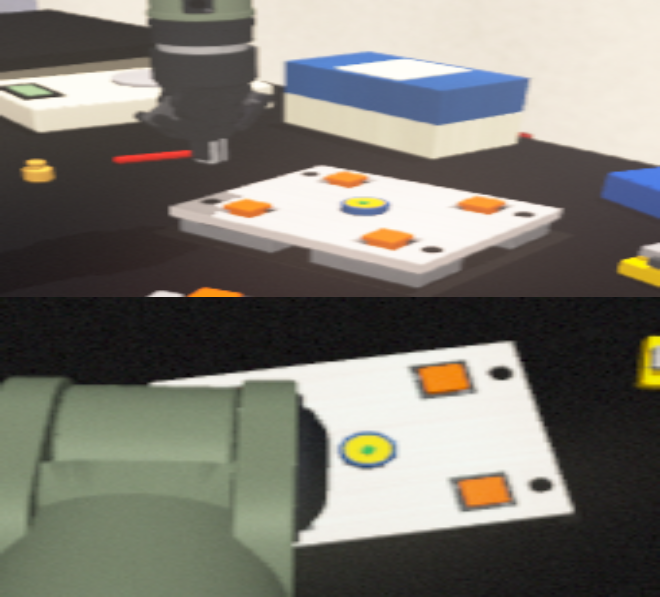

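The shut fingers hang over the near-left dot, with the tip at about side pixel (304,177). They felt no force at commanded z 44. I'll check the tip height against the cameras, then go lower in small, force-logged steps.

Run:
```python
from probe import *
for z in (75,80,85,90,95): print(z,proj("side",[502.4,72.4,z]).round(1))
p=pw(*DOT["near_left"])
bot.movel([*p,47],max_speed=60); bot.dwell(.2); f0=st()[2]
print(f0)
a=imaging.capture("side"); cv2.imwrite("pics/c3.png",cv2.resize(a[140:260,260:420],None,fx=4,fy=4,interpolation=cv2.INTER_CUBIC))
for z in (46,45,44,43,42):
    bot.movel([*p,z],max_speed=15); bot.dwell(.1); s=bot.get_state(); print(z,s["tcp_pos"].round(2),s["contact_force"].round(2),s["wrist_torque"].round(3))
    if abs(s["contact_force"][2]-f0[2])>8: break
```

```text
75 [303.6 192.4]
80 [303.5 190.7]
85 [303.5 189. ]
90 [303.4 187.2]
95 [303.4 185.5]
[-1.00407282 -1.20450549 -0.21615015]
46 [501.96  72.37  46.02] [1.04 0.78 0.03] [-0.001  0.025 -0.015]
45 [501.93  72.39  44.96] [-0.23  0.02 -0.25] [-0.021  0.024  0.029]
44 [501.91  72.39  43.97] [ 0.02  0.19 -0.2 ] [-0.017 -0.026 -0.024]
43 [501.93  72.39  42.96] [-0.08 -0.34  0.82] [ 0.044 -0.047 -0.008]
42 [501.95  72.38  41.98] [0.01 0.   0.19] [-0.038 -0.013  0.006]
```

View pics/c3.png

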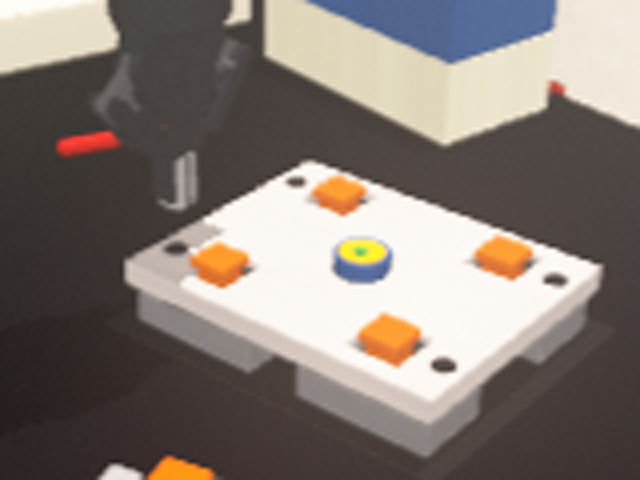

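The picture shows the tip at about side pixel (304,192). That is above the plate (dot at (304,202)), about 30 mm higher than the reported TCP says. I'll compare with the start picture and keep lowering under force control.

Run:
```python
from probe import *
for z in (196,209,226,239): print(z,proj("side",[167.5,523.5,z]).round(1))
a=cv2.imread("pics/side0.png"); 
p=pw(*DOT["near_left"])
h=bot.movel([*p,12],max_speed=12,threshold=2.0); print(h,[np.round(x,2) for x in st()])
bot.dwell(.1);print([np.round(x,2) for x in st()])
b=imaging.capture("side")
cv2.imwrite("pics/c4.png",np.hstack([cv2.resize(a[60:140,60:150],(360,320)),cv2.resize(b[160:240,270:380],(440,320))]))
```

```text
196 [111.9 128.1]
209 [110.6 123.6]
226 [108.8 117.6]
239 [107.5 113. ]
True [np.float64(11.65), array([501.91,  72.42,  14.25]), array([-0.05, -0.44,  1.95])]
[np.float64(11.75), array([501.89,  72.41,  14.24]), array([0.97, 1.11, 3.25])]
```

View pics/c4.png

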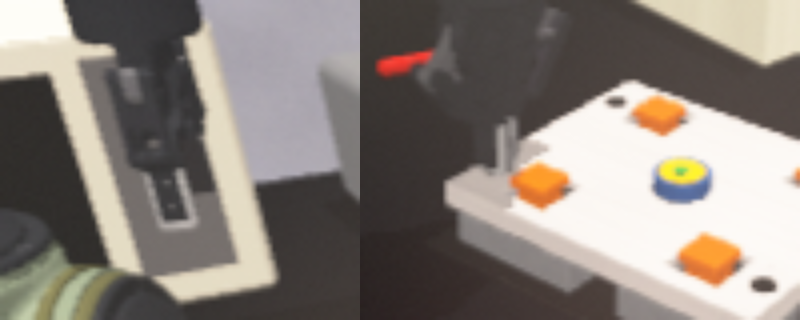

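The tip now covers the near-left dot, and contact came at reported z 14.24. The real tip is therefore about 34.7 mm higher than reported, and I'll work relative to this contact height. Now probing the corners properly.

```bash
python3 - <<'E'
s=open("probe.py").read()
s=s.replace("[*p,85],o)","[*p,35],o)").replace("[*p,85]","[*p,35]").replace("bot.dwell(.2); f0","bot.movel([*p,18],max_speed=60); bot.dwell(.2); f0").replace("[*p,44]","[*p,11]").replace("threshold=2.5","threshold=2.2")
open("probe.py","w").write(s)
E
cat probe.py
python3 - <<'E'
from probe import *
y=float(open("yaw").read())
bot.movel([*pw(*DOT["near_left"]),35],max_speed=60)
probe("near_left",y); probe("near_right",y)
E
```

```text
from h import *
import sys
from bench import solve_ik
def probe(k,yaw):
    p=pw(*DOT[k]); o=[np.pi,0,yaw]
    bot.move_ptp([*p,35],o); bot.movel([*p,18],max_speed=60); bot.dwell(.2); f0=st()[2][2]
    h=bot.movel([*p,11],max_speed=15,threshold=2.2); t,q,f=st(); print(k,"contact",h,np.round(q,2),round(f[2]-f0,2),"t",round(t,2))
    if not h: bot.movel([*p,35]); return
    z=q[2]; rows=[]
    for i in range(1,12):
        bot.movel([*p,z-.5*i],max_speed=15); bot.dwell(.05); t,q,f=st(); rows.append((round(z-q[2],2),round(f[2]-f0,1)))
        if abs(f[2]-f0)>9: break
    bot.dwell(.3); cv2.imwrite(f"pics/press_{k}.png",imaging.capture("side"))
    print(rows,np.round(st()[1],2)); bot.movel([*p,35],max_speed=60)
near_left contact True [502.25  72.44  13.53] 3.36 t 13.55
[(np.float64(0.34), np.float64(3.1)), (np.float64(0.93), np.float64(2.3)), (np.float64(1.45), np.float64(2.6)), (np.float64(1.93), np.float64(3.9)), (np.float64(2.11), np.float64(7.4)), (np.float64(2.21), np.float64(11.3))] [502.24  72.44  11.34]
near_right contact True [ 546.22 -131.19   14.89] 5.09 t 18.07
[(np.float64(0.03), np.float64(6.3)), (np.float64(0.03), np.float64(9.7))] [ 546.19 -131.17   14.85]
```

Near-left gives clearly: it sinks 2.9 mm at 3–4 N, then meets a stop. Near-right is firm, with 0.03 mm of movement at 9.7 N. Next I'll press the near-left shim at plate (-62, +66).

Run:
```python
from probe import *
y=float(open("yaw").read()); p=pw(-62,66)
bot.move_ptp([*pw(-62,66),45],[np.pi,0,y]); bot.movel([*p,30],max_speed=60); bot.dwell(.2); f0=st()[2][2]
print("start",st()[0])
z=26
while z>9:
    z-=1; bot.movel([*p,z],max_speed=20); bot.dwell(.05); t,q,f=st(); print(z,round(q[2],2),round(f[2]-f0,1))
    if f[2]-f0>22: break
bot.dwell(.3); print([np.round(x,2) for x in st()])
bot.movel([*p,60],max_speed=60)
bot.move_ptp([350,300,150],[np.pi,0,y]); print(st())
a=imaging.capture("side"); b=imaging.capture("top")
cv2.imwrite("pics/after_top.png",b); cv2.imwrite("pics/after_side.png",a)
cv2.imwrite("pics/c5.png",np.vstack([cv2.resize(a[170:255,280:420],(560,340),interpolation=cv2.INTER_CUBIC),cv2.resize(b[120:230,260:440],(560,256))]))
for n,im in(("top",b),):
    c=im[125:226,265:382]; 
    for q in blobs(c.max(2)<90,6,60): print(np.round(q+[265,125],1),np.round(ray(n,q+[265,125],49),1))
```

```text
start 20.8333
25 24.95 0.7
24 24.12 2.1
23 23.2 4.7
22 22.13 4.6
21 21.05 4.0
20 20.02 3.6
19 18.98 2.6
18 17.98 3.9
17 16.99 2.7
16 16.77 10.8
15 16.67 19.6
14 16.57 29.0
[np.float64(24.88), array([510.55,  35.23,  16.58]), array([-6.05,  1.19, 28.96])]
(27.025, array([350.46930089, 299.46061828, 149.64287499]), array([-0.09618366, -0.53208053, -0.39585104]))
[358.6 142.7] [ 667.6 -104.7   49. ]
[276.6 158.7] [623.5  98.6  49. ]
[369. 191.] [ 546.8 -130.9   49. ]
[286.1 207.9] [502.1  73.1  49. ]
```

View pics/c5.png

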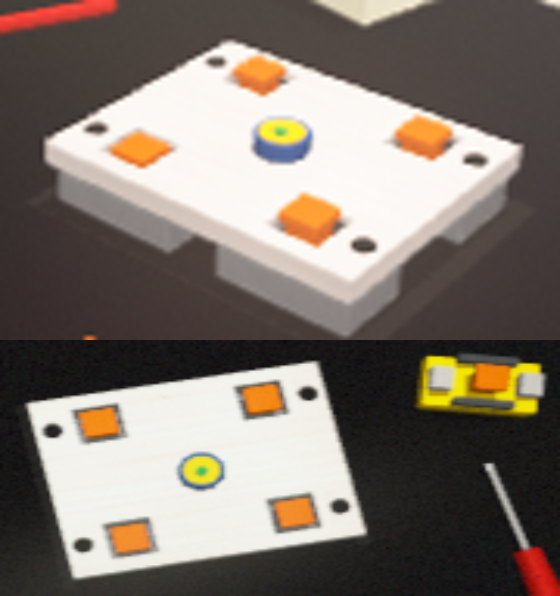

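The near-left shim is flat, the other three stand, the dots have not moved at all, and the level is in the middle of the plate. The arm is clear, so I'm handing in.

```bash
python3 -c "
from bench import bot
bot.dwell(.3); print(bot.get_state()['contact_force']); bot.sign_off()"
```

```text
[ 0.58188864 -0.05176073 -0.15857655]
the job is handed in; nothing more can be done
```

The near-left corner was the one that rocks. I pressed its orange shim flat, took the hand away and handed the job in at about 27 s.

- **Finding the corner:** the near-left dot sank 2.9 mm at 3–4 N before meeting its foot. The near-right dot moved only 0.03 mm at about 10 N. I did not press the two far corners, because near-left had already given so clearly.
- **Pressing the shim:** the near-left shim went down about 7.5 mm at roughly 3–5 N and hit its hard stop at up to 29 N.
- **Last checks:** in the final pictures that shim is flat and the other three are standing. The level is in the middle, and the plate's dots are at the same pixels as at the start. The wrist force read near zero with the arm clear. I judged the plate level from these pictures and did not measure its tilt.
- **What disagreed:** the real fingertip was about 35 mm higher than the reported TCP. My first descent therefore touched nothing, and I took all heights from the felt contact instead. The side camera also placed one dot about 4 mm from where the top camera did, which was within tolerance.

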